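Bolt the picture crate shut

ROBOT

A 7-joint arm with a two-finger parallel gripper is mounted at the origin on the work surface. World frame = base frame: x ahead of the robot, y to its left, z up, the work surface at z = 0. Lengths are in m, angles in degrees, forces in N, time in s.
With the tool pointing down it reaches from about 0.4 to 0.85 m from the base axis. Payload 6.9 kg.
Tool frame: the origin (TCP) lies at the centre of the arm's flange, where the gripper is bolted on; the fingertips stand robot.tcp_to_tips ahead of it and the grasp point (between the pads) lies 155 mm ahead of it (robot.tcp_to_tips is the distance from the TCP to the fingertips, in m); z points along the fingers, y is the line along which they close (so a half turn about z gives the same grasp; the last joint's range is limited). The gripper opens to 85 mm and grips with 20 to 120 N. Pads are 22 mm wide; open, the fingers measure 114 mm over their backs; the gripper's body (76 mm by 85 mm) begins 54 mm behind the grasp point. The pads swing forward as they close: fully open they stand 13 mm farther back than shut.
Start: joints at [-58.814, 29.078, -13.613, 85.955, 7.202, 65.827, -8.869], TCP at [0.266, 0.566, 0.405] pointing down, gripper open.
Joint ranges: [-176.47, 176.47], [-13.61, 117.27], [-81.72, 77.17], [0.22, 143.17], [-87.28, 267.28], [10, 112.55], [-165.47, 165.47]. Speed limits (degrees/s): [136.94, 136.94, 180, 180, 180, 180, 180].

INTERFACE

Orientations are given as [roll, pitch, yaw] about the fixed x, y, z axes, in that order (R = Rz(yaw) Ry(pitch) Rx(roll)).
In Python, from plant import robot gives the robot as it stands.
- The arm moves only by the tool drive_tool, never from a script. Its argument "steps" is a list that holds one entry, the list of rows, each a list of 7 numbers: the shift along the tool's x, y, z in cm, then the turn, a rotation vector about the tool's x, y, z in rad, then the finger opening in cm, from 0 to 8.54. In form: [[[dx, dy, dz, rx, ry, rz, gripper], ...]]. A call has 1 to 20 rows; each row is the pose to reach, as a shift and turn from the pose commanded when the call began, along the tool's axes at that moment; what a row does not reach only later rows make up. A row lasts 1/12 s, in which the tool goes at most 41.7 mm and 7.16 degrees, less where a joint would pass 70% of its speed; a pose out of reach is approached as far as the arm can. A call with a gripper value outside its range is refused whole. The fingers move at their own pace and stop on an object; "newtons" is the grip in N (left out, the last holds). Time passes only in rows, so rows that repeat a pose let the fingers close. It gives the time, the measured TCP pose, the force, the opening and the grip force at its end, in the units of the state.
- robot.observe(): the state, without advancing time (a new reading comes with each control period).
- robot.camera(name): name is "scene" or "side" or "wrist"; returns the picture (420x560x3 uint8, red, green, blue); there is no depth.
- robot.camera_info(name): a dict with "fx", "fy", "cx", "cy" (pixels), "dist_coeffs" ([k1, k2, p1, p2, k3] as OpenCV has them; the pictures are not rectified), "pose" (4x4, takes a point from camera to world coordinates); the wrist camera has in their place "hand_eye" (4x4, takes a point from camera to tool coordinates, whose origin is the TCP and whose axes are the flange's). Camera axes: x right, y down, z forward; pixel columns grow to the right and rows downward; lengths in m; the calibration is good to about 2 mm. A picture is of the moment at which its call begins: read the wrist's pose just before it. camera_info takes no time and is no camera call.
- robot.sign_off(): hands the job in; it is judged then, once.
The state is a dict: "t": time; "q": joint angles; "qvel": joint speeds; "tau": joint torques, N m; "tcp_pos": TCP position; "tcp_rot": TCP orientation; "force": force on the tool from outside, world axes, zero at the start; "wrist_torque": the same for the moment, N m; "width": finger opening in m; "finger_force": force on a finger pad.
Only numpy, scipy, OpenCV 4.12 (cv2) and the standard library are available. Lean on these libraries where they do the work, as an engineer would, in place of code of your own. Each camera call takes 0.05 s, during which the arm holds its last target. There are 200 camera calls.

TASK

Bolt the picture crate shut: lift the bolt's handle up out of its notch, slide the bolt across through the keeper on the other lid leaf, and find the second notch, in the adjustable catch, by feel so that the handle drops fully home in it. Work gently, never ramming or forcing the bolt against its fittings, leave the things lying around where they are, and let go of the bolt.

Things in the scene. Friction and masses are not known exactly. Their poses are not given: they have to be found in the camera images.
- crate: Low plywood picture crate fixed to the bench, 300 (x) x 430 (y) mm, lid top 100 mm above the bench; origin: centre of its underside, z up. A steel barrel bolt lies on the lid along the crate's y axis: rod axis at x 0, z 134 mm. It locks by sliding to +y. No fitting stands above z 156 mm; the lid is bare for x 35 to 100 mm, y -120 to 75 mm.
- start_notch (a point): On the rod axis at the middle of the start notch (crate x 0, y -60, z 134 mm). The notch is 14 mm wide along y, for the 10 mm square arm; it opens upward on the crate's +x side. The rod can shift 1.5 mm sideways and 3 mm up in its eyes.
- keeper (a point): On the rod axis at the middle of the keeper eye on the other leaf (crate y 64 mm, 12 mm thick, 24 mm wide). Before it sits the darker adjustable catch with a second 14 mm notch, whose middle is 44 to 70 mm from the start notch's: not measured, to be felt. The arm slides past it until it meets the catch's eye 12 mm beyond the notch's middle; from there ease back 12 mm and lower.
- ridge (a point): Top of the ridge between the two notches, and again beyond the second (x 17 to 26 mm, tops at z 150 to 154 mm in the crate's frame). It keeps the handle up: to slide, the handle must be 55 degrees or more above level. A back rail on the other side of the rod (top z 156 mm) stops the handle at about 85 degrees.
- bolt: Loose steel bolt: rod 14 mm thick, 216 mm long, about 0.25 to 0.45 kg with handle, oiled: it slides with under 5 N. Origin on the rod axis where the handle arm leaves it (start: in the start notch, within 2 mm of its middle); y axis along the rod, to the keeper. The handle points to the crate's +x, rests about 15 degrees above level in either notch, and falls by its own weight.
- bolt_grip (a point): Centre of the handle's grip: steel cylinder 16 mm thick, 28 mm long, along the handle, 56 mm from the rod axis, on a 10 mm square arm. Crate-frame height about 149 mm down in a notch, 175 mm or more on or above the ridge. Can be pinched from above, fingers on either side along the rod, and pivots between them as it swings about the rod.
- tape_roll: Bystander: roll of paper tape, 96 mm across, 24 mm high, lying on the lid; origin: centre of its underside.
- corner_sample: Bystander: L-shaped picture-frame moulding sample, legs 100 mm, 24 mm high, lying on the lid; origin: underside at its corner.
- hammer: Bystander: hammer lying on the bench beside the crate.
Not all that is in view belongs to the job. What is shaped like the bolt but blue or red is not meant.

How it is judged:
By the outcome, as a careful person would: the job done as asked, in the order asked, and still so for the second after the job is handed in, with the robot touching nothing.
It also fails if it takes over 64 s, if anything falls off the work surface, if the arm or the gripper's body presses on something with over 40 N, if the wrist force passes 120 N, or if a joint passes its speed limit or range.

## Working session

There is one attempt and no reset: what is moved stays moved. The work goes in short steps, Python scripts to look and compute and a tool call to move; the robot and the scene stay as the last step left them, time stands still between calls to the robot, and variables do not carry over. Pictures are saved under pics/ and viewed, at most 10 in all, crops included, and the job is handed in when it is done.

Besides the shell and the picture viewer there is one more tool, called after "Request:" as a command line: name --argument value ..., lists and objects as JSON in quotes. drive_tool: Moves the arm, as the interface text tells. Its arguments: {"type":"object","properties":{"steps":{"type":"array"},"newtons":{"type":"number"}},"required":["steps"]}

```bash
ls; mkdir -p pics
python3 - <<'E'
from plant import robot
import cv2,numpy as np
np.set_printoptions(precision=4,suppress=True)
print(robot.observe()); print(robot.tcp_to_tips)
ims=[]
for n in ["scene","side","wrist"]:
    im=robot.camera(n)[:,:,::-1]; cv2.imwrite(f"pics/{n}0.png",im); ims.append(im); print(n,robot.camera_info(n))
E
```

```text
pics
{'t': 0.0, 'q': array([-58.8132,  29.1252, -13.6083,  86.01  ,   7.1998,  65.8279,
        -8.8708]), 'qvel': array([-0.0648,  0.1508,  0.055 ,  0.0647,  0.0818, -0.0304, -0.0046]), 'tau': array([  0.0004, -62.0588,  -2.1864, -24.9651,   0.0127,   0.0122,
         0.    ]), 'tcp_pos': array([0.2655, 0.5656, 0.4038]), 'tcp_rot': array([-179.8954,    0.0006,  154.856 ]), 'force': array([-0.1798, -0.6011,  0.7574]), 'wrist_torque': array([0.0063, 0.0065, 0.0377]), 'finger_force': 0.0, 'width': 0.08531100939304088}
0.1734
scene {'fx': 468.4231508563916, 'fy': 468.4231508563916, 'cx': 278.0670362253564, 'cy': 207.41079452862047, 'dist_coeffs': array([-0.1042,  0.    ,  0.    ,  0.    ,  0.    ]), 'pose': array([[-0.7997,  0.3209, -0.5074,  1.3688],
       [ 0.6002,  0.4114, -0.6859,  0.9671],
       [-0.0114, -0.8531, -0.5216,  0.9641],
       [ 0.    ,  0.    ,  0.    ,  1.    ]])}
side {'fx': 468.82249917819524, 'fy': 468.82249917819524, 'cx': 282.89180681098884, 'cy': 207.43728123729494, 'dist_coeffs': array([-0.1616,  0.    ,  0.    ,  0.    ,  0.    ]), 'pose': array([[ 0.6938, -0.5399,  0.4766, -0.0548],
       [-0.7201, -0.5111,  0.4694, -0.767 ],
       [-0.0098, -0.6688, -0.7433,  1.0877],
       [ 0.    ,  0.    ,  0.    ,  1.    ]])}
wrist {'fx': 291.71224113271376, 'fy': 291.71224113271376, 'cx': 280.74837091578917, 'cy': 208.87754855888807, 'dist_coeffs': array([-0.0542,  0.    ,  0.    ,  0.    ,  0.    ]), 'hand_eye': array([[-0.0007, -0.9625, -0.2711,  0.0687],
       [ 1.    , -0.0007, -0.0003, -0.0005],
       [ 0.0001, -0.2711,  0.9625,  0.0308],
       [ 0.    ,  0.    ,  0.    ,  1.    ]])}
```

View pics/scene0.png

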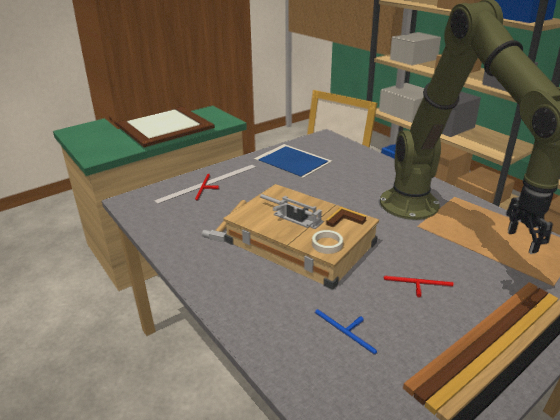

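View pics/side0.png

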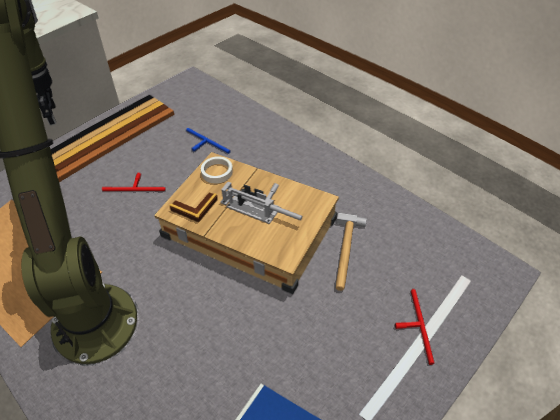

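Run:
```python
import cv2,numpy as np
a=cv2.imread("pics/scene0.png")[180:290,200:400]; b=cv2.imread("pics/side0.png")[145:295,150:350]
f=lambda i:cv2.resize(i,None,fx=4,fy=4,interpolation=cv2.INTER_CUBIC)
cv2.imwrite("pics/c1.png",f(a)); cv2.imwrite("pics/c2.png",f(b))
```

```text
(no output)
```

View pics/c1.png

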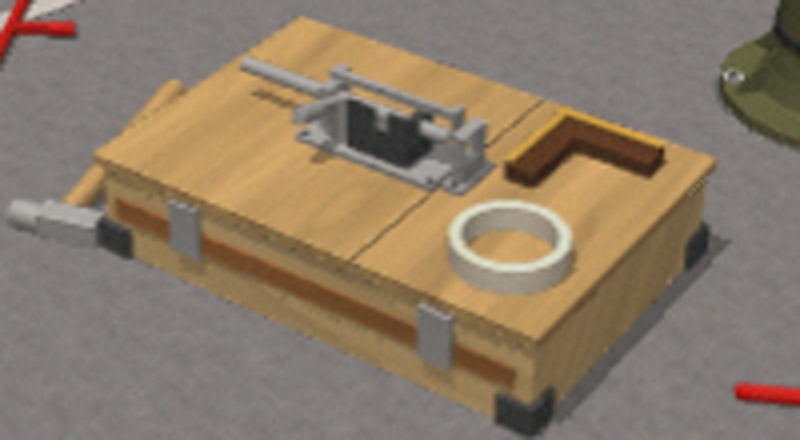

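View pics/c2.png

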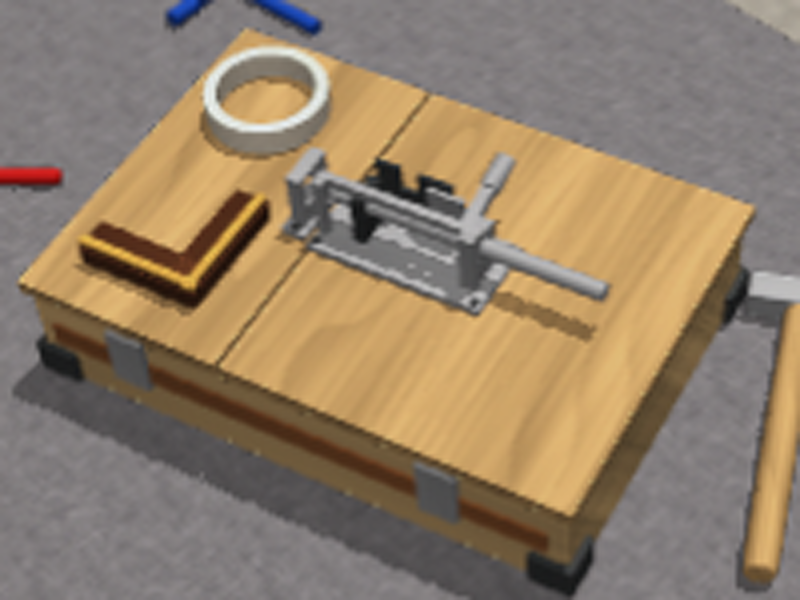

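```bash
cat > h.py <<'E'
import cv2,numpy as np
from plant import robot
from scipy.spatial.transform import Rotation as R
np.set_printoptions(precision=4,suppress=True)
def camT(n,s=None):
    i=robot.camera_info(n)
    if n!="wrist": return i,i["pose"]
    T=np.eye(4);T[:3,:3]=R.from_euler("xyz",s["tcp_rot"],degrees=True).as_matrix();T[:3,3]=s["tcp_pos"]
    return i,T@i["hand_eye"]
def K(i): return np.array([[i["fx"],0,i["cx"]],[0,i["fy"],i["cy"]],[0,0,1.]])
def ray(n,uv,s=None):
    i,T=camT(n,s)
    p=cv2.undistortPoints(np.array(uv,float).reshape(-1,1,2),K(i),i["dist_coeffs"])[:,0]
    d=np.c_[p,np.ones(len(p))]@T[:3,:3].T
    return T[:3,3],d
def onz(n,uv,z,s=None):
    o,d=ray(n,uv,s); return o+d*((z-o[2])/d[:,2])[:,None]
def proj(n,P,s=None):
    i,T=camT(n,s);Ti=np.linalg.inv(T)
    return cv2.projectPoints(np.array(P,float).reshape(-1,3),Ti[:3,:3],Ti[:3,3],K(i),i["dist_coeffs"])[0][:,0]
E
python3 - <<'E'
from h import *
sd=np.array([[22,285],[248,30],[755,208],[573,515]])/4+[150,145]
sc=np.array([[715,158],[537,340],[97,155],[300,17]])/4+[200,180]
A=onz("side",sd,.1);B=onz("scene",sc,.1)
print(A,B,A.mean(0),B.mean(0))
for P in(A,B): print([np.linalg.norm(P[i]-P[i-1]) for i in range(4)],[np.degrees(np.arctan2(*(P[i]-P[j])[1::-1])) for i,j in((0,3),(1,2),(1,0),(2,3))])
C=(A+B)/2; yy=C[0]-C[3]+C[1]-C[2]; th=np.arctan2(yy[1],yy[0])-np.pi/2
c=C.mean(0);c[2]=0;Rz=R.from_euler("z",th).as_matrix()
print("yaw",np.degrees(th),c)
f=lambda p:c+Rz@np.array(p)
for nm,p in dict(start=(0,-.06,.134),keeper=(0,.064,.134),grip=(.054,-.06,.149)).items(): print(nm,f(p),proj("side",f(p)),proj("scene",f(p)))
np.savez("crate.npz",c=c,Rz=Rz,th=th)
E
```

```text
[[ 0.3063  0.0954  0.1   ]
 [ 0.5927  0.1852  0.1   ]
 [ 0.7188 -0.2325  0.1   ]
 [ 0.4344 -0.3183  0.1   ]] [[ 0.306   0.1039  0.1   ]
 [ 0.593   0.1927  0.1   ]
 [ 0.7178 -0.223   0.1   ]
 [ 0.435  -0.3132  0.1   ]] [ 0.5131 -0.0675  0.1   ] [ 0.5129 -0.0599  0.1   ]
[np.float64(0.43308179995786605), np.float64(0.30023044601746307), np.float64(0.4363789188173487), np.float64(0.29707517264182176)] [np.float64(107.2139685117708), np.float64(106.79882525208296), np.float64(17.415094699246552), np.float64(16.783532633682547)]
[np.float64(0.43662025828974327), np.float64(0.3003913094575543), np.float64(0.43395865129031364), np.float64(0.2968401455112585)] [np.float64(107.18414357807912), np.float64(106.71367012300142), np.float64(17.186280130396334), np.float64(17.70287726717366)]
yaw 16.977599926574147 [ 0.513  -0.0637  0.    ]
start [ 0.5305 -0.1211  0.134 ] [[264.9069 204.4571]] [[285.8645 204.9367]]
keeper [ 0.4943 -0.0025  0.134 ] [[226.5939 190.1066]] [[316.5801 216.1207]]
grip [ 0.5822 -0.1053  0.149 ] [[273.887  188.0815]] [[276.4762 207.9476]]
```

```bash
cat >> h.py <<'E'
def rel(P,yaw,s=None):
    s=s or robot.observe(); Rt=R.from_euler("xyz",s["tcp_rot"],degrees=True)
    return Rt.inv().apply(np.array(P)-s["tcp_pos"])*100,(Rt.inv()*R.from_euler("xyz",[180,0,yaw],degrees=True)).as_rotvec()
E
python3 - <<'E'
from h import *
print(rel([.582,-.105,.405],196.98))
E
```

```text
(array([-57.1429, -47.266 ,  -0.0351]), array([-0.0013, -0.0005, -0.7352]))
```

Request:
drive_tool --steps '[[[-1,-0.8,0,0,0,-0.02,6],[-4,-3.3,0,0,0,-0.06,6],[-7,-5.8,0,0,0,-0.1,6],[-10,-8.3,0,0,0,-0.15,6],[-13,-10.8,0,0,0,-0.2,6],[-16,-13.2,0,0,0,-0.25,6],[-19,-15.7,0,0,0,-0.3,6],[-22,-18.2,0,0,0,-0.35,6],[-25,-20.7,0,0,0,-0.4,6],[-28,-23.2,0,0,0,-0.44,6],[-31,-25.6,0,0,0,-0.48,6],[-34,-28.1,0,0,0,-0.52,6],[-37,-30.6,0,0,0,-0.56,6],[-40,-33.1,0,0,0,-0.6,6],[-43,-35.6,0,0,0,-0.63,6],[-46,-38,0,0,0,-0.66,6],[-49,-40.5,0,0,0,-0.69,6],[-52,-43,0,0,0,-0.71,6],[-55,-45.5,0,0,0,-0.73,6],[-57.1,-47.3,0,0,0,-0.735,6]]]'

```text
t: 1.82
tcp_pos: [0.5822, -0.109, 0.4042]
tcp_rot: [-179.9, -0.0, -163.1]
force: [-0.3, 0.4, 0.1]
width: 0.0601
finger_force: 0.0
```

Request:
drive_tool --steps '[[[0,0,0,0,0,0,6],[0,0,0,0,0,0,6],[0,0,0,0,0,0,6]]]'

```text
t: 2.07
tcp_pos: [0.5813, -0.1044, 0.4042]
tcp_rot: [179.9, -0.0, -163.0]
force: [0.1, 0.4, 0.1]
width: 0.0601
finger_force: 0.0
```

Run:
```python
from h import *
s=robot.observe();print(s)
im=robot.camera("wrist")[:,:,::-1];cv2.imwrite("pics/w1.png",im)
d=np.load("crate.npz")
for p in[(0,-.06,.134),(0,.064,.134),(.054,-.06,.149)]:print(proj("wrist",d["c"]+d["Rz"]@np.array(p),s))
```

```text
{'t': 2.0667, 'q': array([ 15.7774,  25.965 , -12.3189,  91.404 ,   5.942 ,  63.3407,
       108.972 ]), 'qvel': array([-1.0948, -0.7831, -0.7812,  0.5137, -0.0661, -0.0959, -0.0054]), 'tau': array([  1.6623, -57.1836,  -0.7394, -24.824 ,   0.1896,  -0.0145,
         0.0295]), 'tcp_pos': array([ 0.5813, -0.1044,  0.4042]), 'tcp_rot': array([ 179.9286,   -0.0404, -163.0177]), 'force': array([0.1035, 0.4123, 0.1284]), 'wrist_torque': array([-0.0057, -0.0103, -0.0239]), 'finger_force': 0.0, 'width': 0.060097060613144855}
[[279.4257 147.2731]]
[[430.8087 148.0849]]
[[279.4812 216.7561]]
```

View pics/w1.png

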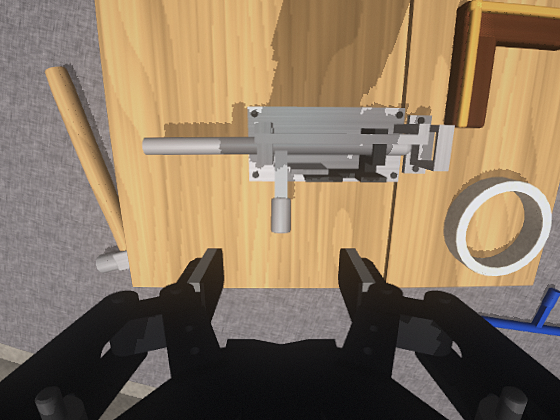

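Run:
```python
from h import *
s=robot.observe();im=cv2.imread("pics/w1.png")
hsv=cv2.cvtColor(im,cv2.COLOR_BGR2HSV)[190:240,255:310]
m=((hsv[...,1]<40)&(hsv[...,2]>90)).astype(np.uint8)
for r in range(0,50,3):
    x=np.flatnonzero(m[r]); print(190+r,(255+x.min(),255+x.max()) if len(x) else None)
for uv in[(281.5,215.5),(281.5,199),(281.5,233)]:
    P=onz("wrist",[uv],.149,s)[0];print(P, rel(P+[0,0,.155],196.98,s))
P=onz("wrist",[(145,145.5),(250,146.5)],.134,s);print(P,np.degrees(np.arctan2(*(P[0]-P[1])[1::-1])))
```

```text
190 (np.int64(275), np.int64(286))
193 (np.int64(275), np.int64(286))
196 (np.int64(275), np.int64(286))
199 (np.int64(272), np.int64(289))
202 (np.int64(272), np.int64(289))
205 (np.int64(272), np.int64(289))
208 (np.int64(272), np.int64(289))
211 (np.int64(272), np.int64(289))
214 (np.int64(272), np.int64(289))
217 (np.int64(272), np.int64(289))
220 (np.int64(272), np.int64(289))
223 (np.int64(272), np.int64(289))
226 (np.int64(272), np.int64(289))
229 (np.int64(272), np.int64(289))
232 (np.int64(275), np.int64(286))
235 None
238 None
[ 0.5808 -0.1033  0.149 ] (array([ 0.0295,  0.0316, 10.0495]), array([ 0.0011, -0.0003,  0.0014]))
[ 0.5677 -0.1074  0.149 ] (array([ 1.3968,  0.0317, 10.0499]), array([ 0.0011, -0.0003,  0.0014]))
[ 0.5951 -0.0989  0.149 ] (array([-1.4699,  0.0316, 10.049 ]), array([ 0.0011, -0.0003,  0.0014]))
[[ 0.5607 -0.2259  0.134 ]
 [ 0.5369 -0.1434  0.134 ]] -73.90498537911128
```

Request:
drive_tool --steps '[[[0,0,1.5,0,0,0,6],[0,0,3.5,0,0,0,5],[0,0,5.5,0,0,0,5],[0,0,7.5,0,0,0,5],[0,0,9,0,0,0,5],[0,0,9.8,0,0,0,5],[0,0,9.9,0,0,0,5],[0,0,9.9,0,0,0,5],[0,0,9.9,0,0,0,3.5],[0,0,9.9,0,0,0,3.5],[0,0,9.9,0,0,0,3.5]]]' --newtons 25

```text
t: 3.03
tcp_pos: [0.5817, -0.1049, 0.3067]
tcp_rot: [-180.0, 0.1, -163.0]
force: [0.8, -0.4, 0.0]
width: 0.0349
finger_force: 0.0
```

Run:
```python
from h import *
s=robot.observe();print(s["tcp_pos"],s["force"],s["width"])
im=robot.camera("wrist")[:,:,::-1];cv2.imwrite("pics/w2.png",im)
```

```text
[ 0.5817 -0.1049  0.3067] [ 0.7734 -0.4292  0.0181] 0.034918434230539676
```

View pics/w2.png

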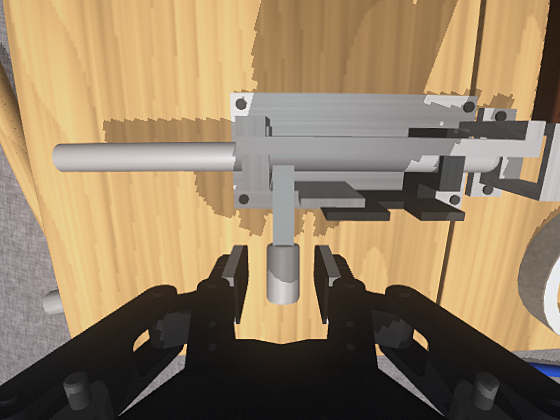

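Request:
drive_tool --steps '[[[0,0.1,0.2,0,0,0,2.5],[0,0.1,0.2,0,0,0,1.8],[0,0.1,0.2,0,0,0,1.6],[0,0.1,0.2,0,0,0,1.2],[0,0.1,0.2,0,0,0,0.8],[0,0.1,0.2,0,0,0,0.8]]]' --newtons 25

```text
t: 3.58
tcp_pos: [0.5811, -0.1041, 0.3037]
tcp_rot: [180.0, -0.0, -163.0]
force: [-0.2, 0.8, 0.1]
width: 0.015
finger_force: 24.3
```

Request:
drive_tool --steps '[[[0.14,0,-0.45,0,0,0,0.8],[0.33,0,-0.92,0,0,0,0.8],[0.56,0,-1.36,0,0,0,0.8],[0.82,0,-1.76,0,0,0,0.8],[1.12,0,-2.16,0,0,0,0.8],[1.45,0,-2.51,0,0,0,0.8],[1.45,0,-2.51,0,0,0,0.8],[1.45,0,-2.51,0,0,0,0.8]]]'

```text
t: 4.25
tcp_pos: [0.5671, -0.1084, 0.3292]
tcp_rot: [-180.0, 0.0, -163.0]
force: [0.4, -0.3, -3.4]
width: 0.0149
finger_force: 24.8
```

Force is a gentle 3.4 N (handle weight). Continue to about 70°.

Request:
drive_tool --steps '[[[0.36,0,-0.33,0,0,0,0.8],[0.75,0,-0.63,0,0,0,0.8],[1.18,0,-0.9,0,0,0,0.8],[1.6,0,-1.12,0,0,0,0.8],[2.05,0,-1.3,0,0,0,0.8],[2.05,0,-1.3,0,0,0,0.8],[2.05,0,-1.3,0,0,0,0.8]]]'

```text
t: 4.83
tcp_pos: [0.5472, -0.1145, 0.3419]
tcp_rot: [-180.0, -0.0, -163.1]
force: [0.9, 0.2, -3.3]
width: 0.0152
finger_force: 24.4
```

Run:
```python
from h import *
s=robot.observe();print(s["tcp_pos"],s["force"],s["width"])
a=robot.camera("side")[:,:,::-1][150:250,190:320];b=robot.camera("wrist")[:,:,::-1]
cv2.imwrite("pics/m3.png",np.vstack([cv2.resize(a,(390,300)),cv2.resize(b,(390,292))]))
```

```text
[ 0.5472 -0.1145  0.3419] [ 0.9024  0.1919 -3.2776] 0.015198694445072906
```

View pics/m3.png

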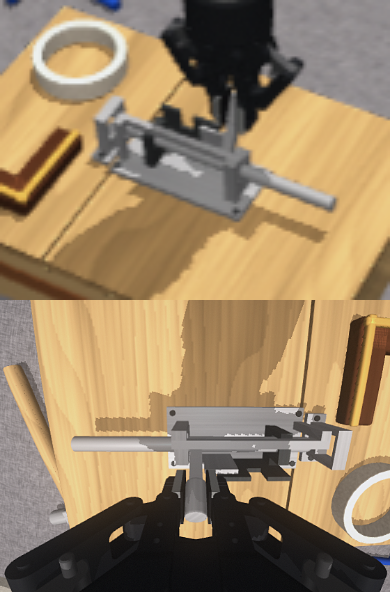

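Request:
drive_tool --steps '[[[0,0.1,0.05,0,0,0,0.8],[0,0.3,0.1,0,0,0,0.8],[0,0.6,0.1,0,0,0,0.8],[0,0.9,0.1,0,0,0,0.8],[0,1.2,0.1,0,0,0,0.8],[0,1.5,0.1,0,0,0,0.8],[0,1.8,0.1,0,0,0,0.8],[0,2,0.1,0,0,0,0.8],[0,2,0.1,0,0,0,0.8]]]'

```text
t: 5.68
tcp_pos: [0.5417, -0.0945, 0.3408]
tcp_rot: [180.0, -0.0, -163.0]
force: [-1.1, 0.5, -3.5]
width: 0.0148
finger_force: 24.4
```

Request:
drive_tool --steps '[[[0,0.1,0,0,0,0,0.8],[0,0.3,0,0,0,0,0.8],[0,0.6,0,0,0,0,0.8],[0,0.9,0,0,0,0,0.8],[0,1.2,0,0,0,0,0.8],[0,1.5,0,0,0,0,0.8],[0,1.8,0,0,0,0,0.8],[0,2.1,0,0,0,0,0.8],[0,2.4,0,0,0,0,0.8],[0,2.6,0,0,0,0,0.8],[0,2.6,0,0,0,0,0.8],[0,2.6,0,0,0,0,0.8]]]'

```text
t: 6.68
tcp_pos: [0.5343, -0.0702, 0.3408]
tcp_rot: [-180.0, -0.0, -163.0]
force: [-0.2, 0.9, -3.9]
width: 0.0154
finger_force: 24.4
```

Request:
drive_tool --steps '[[[0,0.1,0,0,0,0,0.8],[0,0.2,0,0,0,0,0.8],[0,0.3,0,0,0,0,0.8],[0,0.4,0,0,0,0,0.8],[0,0.5,0,0,0,0,0.8],[0,0.5,0,0,0,0,0.8]]]'

```text
t: 7.18
tcp_pos: [0.5328, -0.0652, 0.3408]
tcp_rot: [180.0, -0.0, -163.0]
force: [0.4, 0.3, -2.8]
width: 0.0149
finger_force: 24.5
```

Request:
drive_tool --steps '[[[0,0.05,0,0,0,0,0.8],[0,0.1,0,0,0,0,0.8],[0,0.15,0,0,0,0,0.8],[0,0.2,0,0,0,0,0.8],[0,0.25,0,0,0,0,0.8]]]'

```text
t: 7.6
tcp_pos: [0.5321, -0.0631, 0.3408]
tcp_rot: [-180.0, -0.0, -163.0]
force: [0.3, 0.1, -3.6]
width: 0.015
finger_force: 24.5
```

Request:
drive_tool --steps '[[[0,0.05,0,0,0,0,0.8],[0,0.1,0,0,0,0,0.8],[0,0.15,0,0,0,0,0.8],[0,0.2,0,0,0,0,0.8],[0,0.25,0,0,0,0,0.8]]]'

```text
t: 8.02
tcp_pos: [0.5314, -0.0607, 0.3408]
tcp_rot: [-180.0, -0.0, -163.0]
force: [0.3, -0.5, -3.2]
width: 0.0147
finger_force: 24.5
```

Request:
drive_tool --steps '[[[0,0.05,0,0,0,0,0.8],[0,0.1,0,0,0,0,0.8],[0,0.15,0,0,0,0,0.8],[0,0.2,0,0,0,0,0.8]]]'

```text
t: 8.35
tcp_pos: [0.5308, -0.0588, 0.3408]
tcp_rot: [-180.0, -0.0, -163.0]
force: [-0.4, 0.1, -3.3]
width: 0.0152
finger_force: 24.5
```

Request:
drive_tool --steps '[[[0,0.05,0,0,0,0,0.8],[0,0.1,0,0,0,0,0.8],[0,0.15,0,0,0,0,0.8],[0,0.2,0,0,0,0,0.8]]]'

```text
t: 8.68
tcp_pos: [0.5302, -0.0568, 0.3408]
tcp_rot: [-180.0, -0.0, -163.0]
force: [-0.4, -0.3, -4.2]
width: 0.015
finger_force: 24.5
```

Request:
drive_tool --steps '[[[0,0.05,0,0,0,0,0.8],[0,0.1,0,0,0,0,0.8],[0,0.15,0,0,0,0,0.8],[0,0.2,0,0,0,0,0.8]]]'

```text
t: 9.02
tcp_pos: [0.5296, -0.0549, 0.3408]
tcp_rot: [-180.0, -0.0, -163.0]
force: [0.0, -0.5, -4.0]
width: 0.0153
finger_force: 24.5
```

Request:
drive_tool --steps '[[[0,0.05,0,0,0,0,0.8],[0,0.1,0,0,0,0,0.8],[0,0.15,0,0,0,0,0.8],[0,0.2,0,0,0,0,0.8]]]'

```text
t: 9.35
tcp_pos: [0.529, -0.053, 0.3408]
tcp_rot: [-180.0, -0.0, -163.0]
force: [0.0, 0.6, -3.0]
width: 0.0149
finger_force: 24.5
```

Request:
drive_tool --steps '[[[0,0.05,0,0,0,0,0.8],[0,0.1,0,0,0,0,0.8],[0,0.15,0,0,0,0,0.8],[0,0.2,0,0,0,0,0.8]]]'

```text
t: 9.68
tcp_pos: [0.5285, -0.0511, 0.3408]
tcp_rot: [-180.0, -0.0, -163.0]
force: [-0.1, -1.8, -3.2]
width: 0.0149
finger_force: 24.5
```

Request:
drive_tool --steps '[[[0,0.03,0,0,0,0,0.8],[0,0.06,0,0,0,0,0.8],[0,0.09,0,0,0,0,0.8]]]'

```text
t: 9.93
tcp_pos: [0.5283, -0.0508, 0.3408]
tcp_rot: [-179.9, 0.0, -163.1]
force: [1.3, -3.2, -3.2]
width: 0.015
finger_force: 24.5
```

Request:
drive_tool --steps '[[[0,0.03,0,0,0,0,0.8],[0,0.06,0,0,0,0,0.8],[0,0.06,0,0,0,0,0.8]]]'

```text
t: 10.18
tcp_pos: [0.5282, -0.0505, 0.3409]
tcp_rot: [-179.9, 0.0, -163.1]
force: [1.6, -5.4, -3.3]
width: 0.0154
finger_force: 24.7
```

Run:
```python
from h import *
s=robot.observe();d=np.load("crate.npz")
print(d["Rz"].T@(s["tcp_pos"]-d["c"]), d["Rz"].T@(np.array([.5472,-.1145,.3419])-d["c"]), d["Rz"].T@s["force"],s["force"])
```

```text
[0.0184 0.0082 0.3409] [ 0.0179 -0.0586  0.3419] [-0.0384 -5.6093 -3.2982] [ 1.6012 -5.3761 -3.2982]
```

Request:
drive_tool --steps '[[[0,-0.2,0,0,0,0,0.8],[0,-0.4,0,0,0,0,0.8],[0,-0.6,0,0,0,0,0.8],[0,-0.8,0,0,0,0,0.8],[0,-1,0,0,0,0,0.8],[0,-1.2,0,0,0,0,0.8],[0,-1.3,0,0,0,0,0.8],[0,-1.3,0,0,0,0,0.8],[0,-1.3,0,0,0,0,0.8]]]'

```text
t: 10.93
tcp_pos: [0.5318, -0.0621, 0.3408]
tcp_rot: [180.0, -0.0, -163.0]
force: [0.0, 1.2, -2.3]
width: 0.0151
finger_force: 24.6
```

Run:
```python
from h import *
s=robot.observe();d=np.load("crate.npz")
print(d["Rz"].T@(s["tcp_pos"]-d["c"]),s["force"])
b=robot.camera("wrist")[:,:,::-1]; cv2.imwrite("pics/w4.png",cv2.resize(b[100:330,180:480],None,fx=2.4,fy=2.4))
```

```text
[ 0.0184 -0.004   0.3408] [ 0.0498  1.2066 -2.284 ]
```

View pics/w4.png

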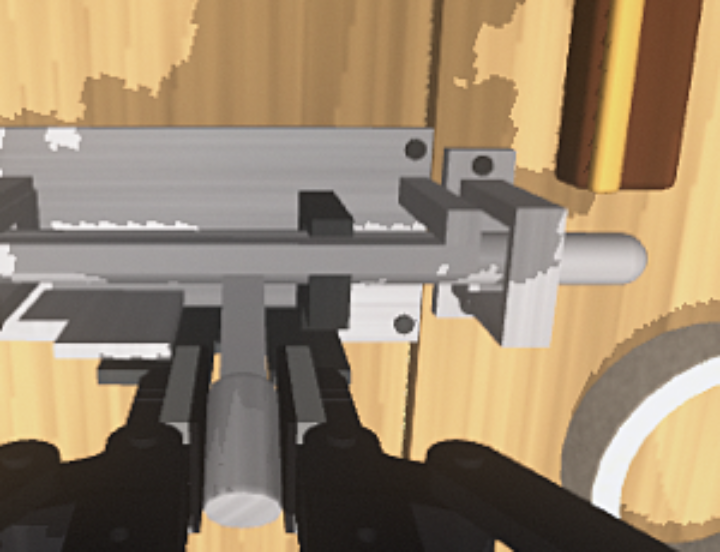

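Request:
drive_tool --steps '[[[-0.45,0,0.18,0,0,0,0.8],[-0.87,0,0.4,0,0,0,0.8],[-1.3,0,0.67,0,0,0,0.8],[-1.5,0,0.81,0,0,0,0.8],[-1.69,0,0.97,0,0,0,0.8],[-1.87,0,1.13,0,0,0,0.8],[-1.87,0,1.13,0,0,0,0.8]]]'

```text
t: 11.57
tcp_pos: [0.5503, -0.0565, 0.3294]
tcp_rot: [-180.0, 0.1, -163.0]
force: [-0.3, -1.1, 3.6]
width: 0.0149
finger_force: 25.0
```

Request:
drive_tool --steps '[[[-0.08,0,0.08,0,0,0,0.8],[-0.16,0,0.17,0,0,0,0.8],[-0.16,0,0.17,0,0,0,0.8]]]'

```text
t: 11.82
tcp_pos: [0.5516, -0.0561, 0.328]
tcp_rot: [-180.0, 0.1, -163.0]
force: [0.2, -0.2, 5.1]
width: 0.0152
finger_force: 25.0
```

Run:
```python
from h import *
s=robot.observe();d=np.load("crate.npz")
print(d["Rz"].T@(s["tcp_pos"]-d["c"]),d["Rz"].T@s["force"],s["wrist_torque"])
```

```text
[ 0.0392 -0.004   0.328 ] [ 0.1789 -0.2161  5.0502] [-0.0071  0.1123 -0.0066]
```

Run:
```python
from h import *
b=robot.camera("wrist")[:,:,::-1]; a=robot.camera("scene")[:,:,::-1]
cv2.imwrite("pics/m5.png",np.hstack([cv2.resize(b[110:290,200:400],None,fx=2.4,fy=2.4),cv2.resize(a[175:240,262:340],None,fx=4,fy=6.646)[:432,:312]]))
```

```text
(no output)
```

View pics/m5.png

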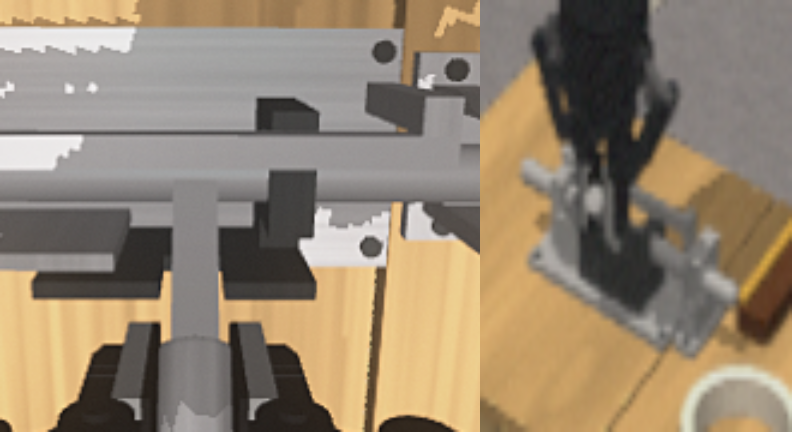

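Request:
drive_tool --steps '[[[-0.17,0,0.18,0,0,0,0.8],[-0.33,0,0.37,0,0,0,0.8],[-0.48,0,0.56,0,0,0,0.8],[-0.63,0,0.75,0,0,0,0.8],[-0.63,0,0.75,0,0,0,0.8]]]' --newtons 20

```text
t: 12.33
tcp_pos: [0.5576, -0.0543, 0.3199]
tcp_rot: [180.0, 0.0, -163.0]
force: [1.5, 0.0, 4.0]
width: 0.0147
finger_force: 24.8
```

Request:
drive_tool --steps '[[[-0.13,0,0.2,0,0,0,0.8],[-0.25,0,0.4,0,0,0,0.8],[-0.37,0,0.62,0,0,0,0.8],[-0.49,0,0.84,0,0,0,0.8],[-0.58,0,1.05,0,0,0,0.8],[-0.66,0,1.25,0,0,0,0.8],[-0.66,0,1.25,0,0,0,0.8]]]' --newtons 20

```text
t: 12.92
tcp_pos: [0.5636, -0.0524, 0.3072]
tcp_rot: [180.0, -0.0, -163.0]
force: [0.8, -0.3, 3.0]
width: 0.0149
finger_force: 24.8
```

Request:
drive_tool --steps '[[[-0.05,0,0.12,0,0,0,0.8],[-0.08,0,0.25,0,0,0,0.8],[-0.08,0,0.25,0,0,0,0.8]]]' --newtons 20

```text
t: 13.17
tcp_pos: [0.5643, -0.0522, 0.3052]
tcp_rot: [180.0, -0.0, -163.0]
force: [0.7, 0.0, 5.9]
width: 0.0153
finger_force: 24.9
```

Low in the notch; release (fingers clear of neighbours) and rise.

Request:
drive_tool --steps '[[[0,0,0,0,0,0,2],[0,0,0,0,0,0,2.6],[0,0,0,0,0,0,3.4],[0,0,0,0,0,0,3.6],[0,0,0,0,0,0,3.6],[0,0,0,0,0,0,3.6],[0,0,-1,0,0,0,3.6],[0,0,-3,0,0,0,3.6],[0,0,-5,0,0,0,3.6],[0,0,-7.5,0,0,0,3.6],[0,0,-10,0,0,0,3.6],[0,0,-10,0,0,0,3.6],[0,0,-10,0,0,0,3.6]]]'

```text
t: 14.25
tcp_pos: [0.5645, -0.0522, 0.4075]
tcp_rot: [-179.9, 0.2, -163.0]
force: [-0.2, 0.1, 0.2]
width: 0.0354
finger_force: 0.0
```

Run:
```python
from h import *
s=robot.observe();print(s["tcp_pos"],s["force"])
b=robot.camera("wrist")[:,:,::-1]; a=robot.camera("scene")[:,:,::-1];
cv2.imwrite("pics/w6.png",np.hstack([cv2.resize(b[100:260,200:390],None,fx=2.4,fy=2.4),cv2.resize(a[185:240,260:340],None,fx=4,fy=4*1.7455)[:384]]))
hsv=cv2.cvtColor(b,cv2.COLOR_BGR2HSV)
for r in range(180,245,4):
    x=np.flatnonzero((hsv[r,250:320,1]<40)&(hsv[r,250:320,2]>90)); print(r,(250+x.min(),250+x.max()) if len(x) else None)
```

```text
[ 0.5645 -0.0522  0.4075] [-0.158   0.141   0.2051]
180 (np.int64(250), np.int64(314))
184 (np.int64(276), np.int64(287))
188 (np.int64(276), np.int64(287))
192 (np.int64(276), np.int64(287))
196 (np.int64(276), np.int64(287))
200 (np.int64(273), np.int64(290))
204 (np.int64(273), np.int64(290))
208 (np.int64(273), np.int64(290))
212 (np.int64(273), np.int64(290))
216 (np.int64(273), np.int64(290))
220 (np.int64(273), np.int64(290))
224 (np.int64(273), np.int64(290))
228 (np.int64(273), np.int64(290))
232 (np.int64(275), np.int64(287))
236 None
240 None
244 None
```

View pics/w6.png

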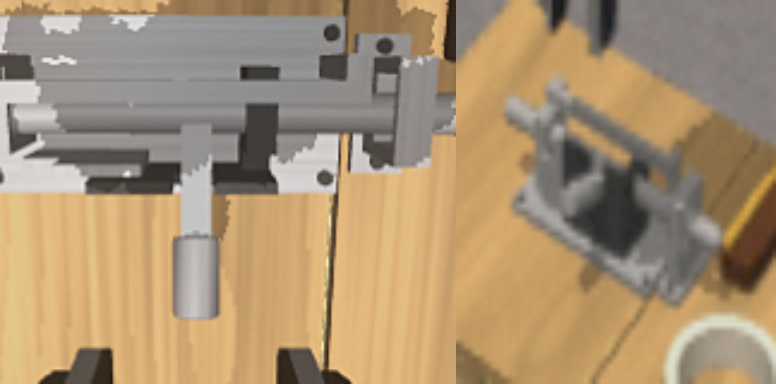

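The wrist view shows the handle lying down in the dark catch's notch, with the grip at (281, 216) as it was in the start notch. The rod is through the keeper and the bystanders in view haven't moved.

```bash
python3 -c "
from plant import robot
print(robot.sign_off())"
```

```text
the job is handed in; nothing more can be done
None
```

The bolt is shut and handed in: I slid it about 55 mm through the keeper, found the second notch by feel, and the last picture shows the handle down in it, with the gripper open and clear; contact forces I read stayed around 6 N, well within the limits.

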